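Clamp a reassembled phone in the bonding fixture

TASK

Close up the opened phone in the bonding fixture: swing the clip well clear of the nest, lay the gold-framed phone body flat in the nest, open side up, then the white-bordered display on it, screen up, then the pressure plate on the display, handle up, each lying flat between the guides. Finally swing the clip fully back over the plate so that it holds the stack, let go, and leave the other tools on the table where they lie.

Things in the scene. Friction and masses are not known exactly. Their poses are not given: they have to be found in the camera images.
- fixture: Fixed bonding fixture: base 130 x 168 x 8 mm (x by y). Origin at the centre of its underside on the work surface, y along the nest. White guides: 4 at the sides (inner faces x = +-37.5 mm, |y| 36 to 60) and 2 end stops (40 mm wide, inner faces y = +-72), 6 mm thick, straight to 13 mm above the nest floor, then leaning 3.5 mm outwards up to 24 mm. Both sides are open for fingers at |y| < 36.
- nest (a point): Centre of the nest floor, 22 mm above the fixture's underside; same axes as the fixture. Each part lies centred here, its length along y, either end first, with 3 to 5 mm play to the guides. In the open middle (|y| under 27 mm) the floor is only 34 mm wide; beside it the base lies 14 mm lower.
- clip (a joint): Swing clip angle (rad) about its vertical pivot: 0 = at its stop, straight across the nest, arm pointing along the fixture's -x; grows counter-clockwise seen from above, to 1.75; at 1.57 the arm points along the fixture's -y, past the end of the nest. It starts at 0 to 0.3, blocking the nest, and stays where it is left (friction 0.04 N m, about 0.4 N at the knob).
- clip_hinge (a point): Pivot of the clip, at (55, -48) mm in the fixture's frame, 49 mm above its underside. A post of radius 7 mm stands under it.
- clip_knob (a point): Middle of the clip's upright round black knob, 14 mm across, 28 mm tall (51 to 79 mm above the work surface, this point at 65), 98 mm from the pivot, on the end of the flat steel arm (16 mm wide, 4 mm thick, underside 47 mm above the work surface: 2 mm over the pressure plate when the stack lies right). Its axes turn with the clip; x points to the pivot.
- phone_body: Opened phone, gold frame with its inside visible, 68 x 138 x 7 mm; gripped across its 67 mm width. Origin at the centre of its underside, y along its length, z up out of the open side. About 0.1 kg. It may lie on the mat or on the bare desk, 2 mm lower. Solid inside: the display lies on its top.
- display: Display panel, flat slab 67 x 136 x 6 mm with a wide white border round a black screen. Origin at the centre of its underside, y along its length, z up out of the screen. 0.08 kg. It may lie on the mat or on the bare desk, 2 mm lower. Its underside ends 7 mm above the nest floor when it lies on the phone body.
- press_plate: Pressure plate, aluminium 67 x 134 mm, 10 mm thick with its rubber underside, with a black bar handle centred on top: 14 mm wide (x), 50 mm long (y), 24 mm tall, its top 34 mm above the underside. Origin at the centre of its underside, y along its length. About 0.3 kg; it may lie on the mat or on the bare desk, 2 mm lower. Its underside ends 13 mm above the nest floor.
- driver_red_white: Bystander: small screwdriver with a red and white handle, 102 mm long, on the mat near the robot. Origin at the centre of its underside.
- brush: Bystander: thin brush, 134 mm long, at the back. Origin at the centre of its underside.
- tweezers: Bystander: tweezers, 115 mm long, front left. Origin at the centre of their underside.
- spatula: Bystander: opening spatula with a black handle, 173 mm long, at the right behind the small vice. Origin at the centre of its underside.
Not all that is in view belongs to the job. Leave any orange look-alike of the phone_body alone.

How it is judged (in metres and radians):
On the way, in this order (a step that is already met when the one before it is completed fails the run):
1. the clip is swung clear of the nest (past 1.3 rad) (value of joint clip above 1.3 rad), for 0.2 s.
2. the phone body lies flat in the nest (x of phone_body in the frame of nest between -0.006 and 0.006 m and y of phone_body in the frame of nest between -0.0065 and 0.0065 m and z of phone_body in the frame of nest between -0.002 and 0.0025 m and angle between phone_body's own z axis and vertical below 0.05 rad and angle between the y axis of phone_body and the y axis of nest, either way round below 0.1 rad), for 0.2 s.
3. the display lies flat on the phone body (all of step 2 and x of display in the frame of nest between -0.006 and 0.006 m and y of display in the frame of nest between -0.0065 and 0.0065 m and z of display in the frame of nest between 0.005 and 0.0095 m and angle between display's own z axis and vertical below 0.05 rad and angle between the y axis of display and the y axis of nest, either way round below 0.1 rad), for 0.2 s.
4. the pressure plate lies flat on the display, with the clip still clear (all of step 3 and x of press_plate in the frame of nest between -0.006 and 0.006 m and y of press_plate in the frame of nest between -0.0065 and 0.0065 m and z of press_plate in the frame of nest between 0.011 and 0.0155 m and angle between press_plate's own z axis and vertical below 0.05 rad and angle between the y axis of press_plate and the y axis of nest, either way round below 0.1 rad and value of joint clip above 1 rad), for 0.2 s.
At the end, for the whole second after the job is handed in: Phone body, display and pressure plate lie in the nest in that order from below, right side up, each within 6 mm across and 6.5 mm along of the nest's centre, 0.1 rad of its direction and about 2 mm of its proper height, at rest, and the clip is back within 0.12 rad of its stop, over the plate (all of step 3 and x of press_plate in the frame of nest between -0.006 and 0.006 m and y of press_plate in the frame of nest between -0.0065 and 0.0065 m and z of press_plate in the frame of nest between 0.011 and 0.0155 m and angle between press_plate's own z axis and vertical below 0.05 rad and angle between the y axis of press_plate and the y axis of nest, either way round below 0.1 rad and value of joint clip below 0.12 rad and linear speed of each of phone_body, display, press_plate below 0.02 m/s); the robot touches nothing.
It fails at once if another tool on the table is pushed more than 30 mm (distance of any of driver_red_white, brush, tweezers, spatula from where it was at the start of the episode above 0.03 m).
It also fails if it takes over 72 s, if anything falls off the work surface, if the arm or the gripper's body presses on something with over 40 N, if the wrist force passes 120 N, or if a joint passes its speed limit or range.

ROBOT

A 6-joint arm with a two-finger parallel gripper is mounted at the origin on a cart in front of the work surface, level with it; the furniture and walls round the work are solid. World frame = base frame: x ahead of the robot, y to its left, z up, the work surface at z = 0. Lengths are in m, angles in degrees, forces in N, time in s.
With the tool pointing down it reaches from about 0.25 to 0.725 m from the base axis. Payload 9.7 kg.
Tool frame: the origin (TCP) lies midway between the tips of the shut fingers; the grasp point (between the pads) lies bot.hold_point_z behind it (bot.hold_point_z is the distance from the TCP to the grasp point, in m); z points along the fingers, y is the line along which they close (so a half turn about z gives the same grasp; the last joint's range is limited). The gripper opens to 85 mm and grips with 20 to 120 N. Pads are 22 mm wide; open, the fingers measure 114 mm over their backs; the gripper's body (76 mm by 85 mm) begins 54 mm behind the grasp point. The pads swing forward as they close: fully open they stand 13 mm farther back than shut.
Start: joints at [69.156, 4.979, 10.078, 95.1, 0, 90], TCP at [0.196, 0.514, 0.206] pointing down, gripper open.
Joint ranges: [-179.16, 179.16], [-48.56, 103.87], [-65.8, 70.77], [-126.05, 130.52], [-82.76, 87.17], [-180, 180]. Speed limits (degrees/s): [127.2, 127.2, 147.25, 180, 180, 180].

INTERFACE

Orientations are given as [roll, pitch, yaw] about the fixed x, y, z axes, in that order (R = Rz(yaw) Ry(pitch) Rx(roll)).
In Python, from workcell import bot, camera, camera_model, ticket gives the robot as it stands.
- The arm moves only by the tool send_rows, never from a script. Its argument "targets" is text: rows parted by semicolons, each of 5 numbers parted by spaces: the shift along the tool's x, y, z in mm, then the turn about the tool's z in degrees, then the closure in counts, from 0 (fully open) to 255 (shut). A call has 1 to 20 rows; each row is the pose to reach, as a shift and turn from the pose commanded when the call began, along the tool's axes at that moment; what a row does not reach only later rows make up. A row lasts 1/8 s, in which the tool goes at most 62.5 mm and 10.7 degrees, less where a joint would pass 70% of its speed; a pose out of reach is approached as far as the arm can. A call with a gripper value outside its range is refused whole. The fingers move at their own pace and stop on an object; "newtons" is the grip in N (left out, the last holds). Time passes only in rows, so rows that repeat a pose let the fingers close. It gives the time, the measured TCP pose, the force, the opening and the grip force at its end, in the units of the state.
- bot.get_obs(): the state, without advancing time (a new reading comes with each control period).
- camera(name): name is "side" or "top"; returns the picture (480x640x3 uint8, blue, green, red); there is no depth.
- camera_model(name): a dict with "K" (3x3 intrinsics, pixels), "pose" (4x4, takes a point from camera to world coordinates). Camera axes: x right, y down, z forward; pixel columns grow to the right and rows downward; lengths in m; the calibration is good to about 2 mm. A picture is of the moment at which its call begins. camera_model takes no time and is no camera call.
- ticket.job_done(): hands the job in; it is judged then, once.
The state is a dict: "time": time; "q": joint angles; "qd": joint speeds; "joint_efforts": joint torques, N m; "ee_pos": TCP position; "tcp_rot": TCP orientation; "wrist_force": force on the tool from outside, world axes, zero at the start; "torque": the same for the moment, N m; "opening": finger opening in m; "grasp_force": force on a finger pad.
Only numpy, scipy, OpenCV 4.12 (cv2) and the standard library are available. Lean on these libraries where they do the work, as an engineer would, in place of code of your own. Each camera call takes 0.05 s, during which the arm holds its last target. There are 200 camera calls.

## Working session

There is one attempt and no reset: what is moved stays moved. The work goes in short steps, Python scripts to look and compute and a tool call to move; the robot and the scene stay as the last step left them, time stands still between calls to the robot, and variables do not carry over. Pictures are saved under pics/ and viewed, at most 10 in all, crops included, and the job is handed in when it is done.

Besides the shell and the picture viewer there is one more tool, called after "Call:" as name(argument=value, ...) on one line, values as JSON. send_rows: Moves the arm, as the interface text tells. Its arguments: {"type":"object","properties":{"targets":{"type":"string"},"newtons":{"type":"number"}},"required":["targets"]}

```bash
mkdir -p pics; ls; python3 - <<'E'
from workcell import bot,camera,camera_model
import cv2
for n in("top","side"):
    cv2.imwrite(f"pics/{n}0.png",camera(n)); m=camera_model(n); print(n,m["K"],m["pose"])
print(bot.get_obs(),bot.hold_point_z)
E
```

```text
pics
top [[515.27338651   0.         316.08346933]
 [  0.         515.27338651 242.84474471]
 [  0.           0.           1.        ]] [[ 0.02727376 -0.99282167  0.1164529   0.34867461]
 [-0.99952524 -0.02875564 -0.0110638   0.19717336]
 [ 0.01433306 -0.11609586 -0.99313459  1.55639731]
 [ 0.          0.          0.          1.        ]]
side [[487.12525757   0.         319.9135285 ]
 [  0.         487.12525757 239.85062444]
 [  0.           0.           1.        ]] [[ 0.99570397 -0.05387943  0.07530346  0.41316603]
 [-0.09195028 -0.6710765   0.73566397 -0.81353053]
 [ 0.01089722 -0.73942771 -0.67314776  0.96890864]
 [ 0.          0.          0.          1.        ]]
{'time': 0.1, 'q': array([6.91549588e+01, 5.00781532e+00, 1.00380509e+01, 9.50989563e+01,
       8.54174175e-04, 9.00012288e+01]), 'qd': array([-0.09407909, -0.08882193,  0.11474465,  0.15026635, -0.03546349,
       -0.02666348]), 'joint_efforts': array([-8.00572622e-06, -5.21563661e+01,  4.65651333e+01,  1.60675251e-02,
       -3.34950073e-05,  2.30034010e-05]), 'ee_pos': array([0.19562413, 0.51378016, 0.20534681]), 'tcp_rot': array([-1.79931279e+02, -8.52699777e-04,  1.59153729e+02]), 'wrist_force': array([-0.2999694 , -0.20576129, -0.93453097]), 'torque': array([ 0.00825046,  0.02324362, -0.01326915]), 'grasp_force': 0.0, 'opening': 0.0857038645609365} 0.0187
```

View pics/top0.png

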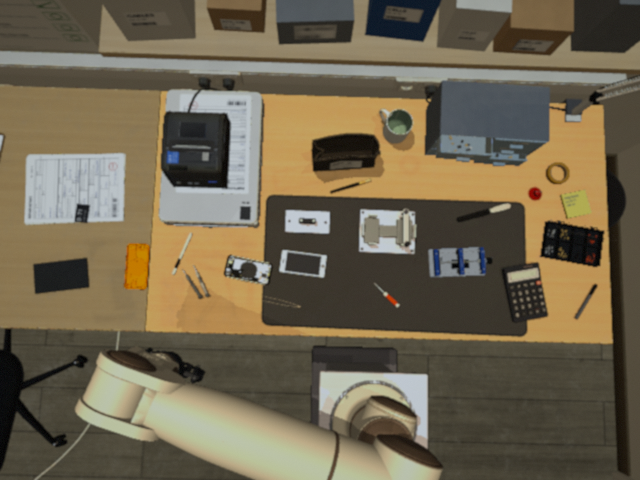

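View pics/side0.png

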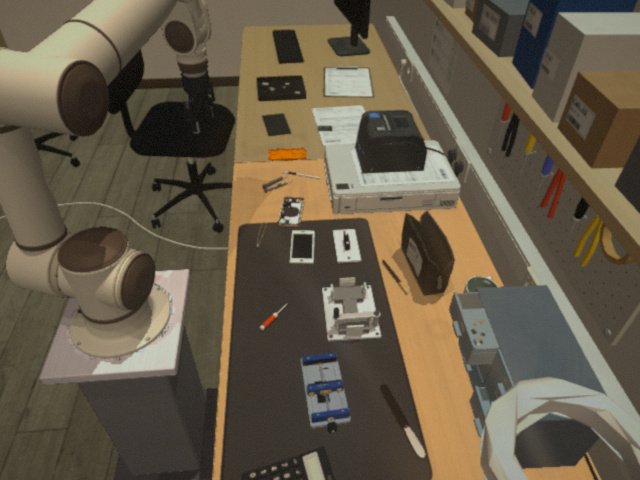

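Candidates: phone body – gold-framed opened phone at top (247,269), orange look-alike at (137,266) (leave), black slab at (61,275); display – white-bordered (303,262); plate – (307,221) with a black handle; fixture at (387,230), vice at (458,262) is not it. Checking in a close crop.

```bash
python3 - <<'E'
import cv2
a=cv2.imread("pics/top0.png")
c=cv2.resize(a[195:295,220:340],None,fx=6.6,fy=6,interpolation=cv2.INTER_CUBIC)
c=cv2.resize(a[200:290,220:340],(800,600),interpolation=cv2.INTER_CUBIC);cv2.imwrite("pics/c1.png",c)
c=cv2.resize(a[200:260,345:425],(800,600),interpolation=cv2.INTER_CUBIC);cv2.imwrite("pics/c2.png",c)
E
```

```text
(no output)
```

View pics/c1.png

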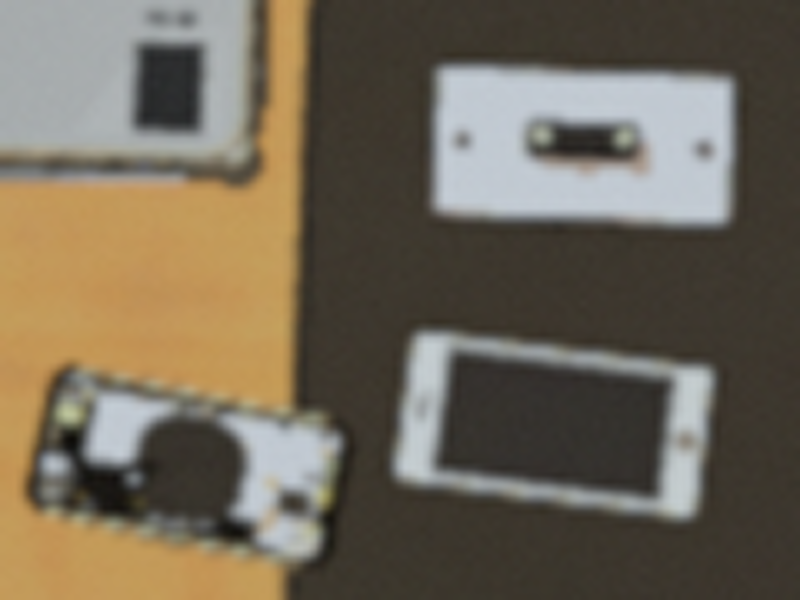

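View pics/c2.png

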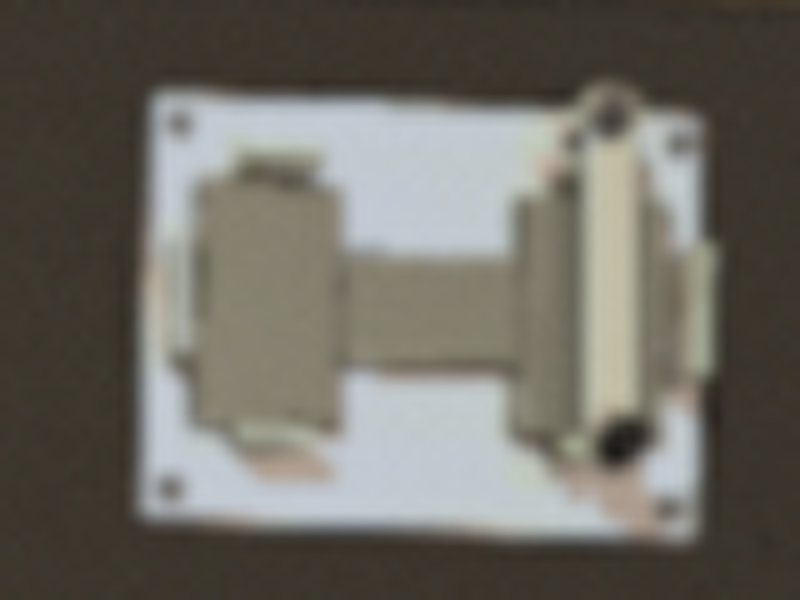

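The crops confirm it: gold-framed body at c1 (190,465), display (553,425), plate (583,145). In c2 the fixture's hinge is at (610,115) and the knob at (622,440).

```bash
cat > h.py <<'E'
import numpy as np
from workcell import bot,camera,camera_model
from scipy.optimize import least_squares
def ray(px,z,n="top"):
    m=camera_model(n);P=np.array(m["pose"]);d=P[:3,:3]@np.linalg.solve(m["K"],[px[0],px[1],1.]);o=P[:3,3]
    return o+d*(z-o[2])/d[2]
def proj(X,n="top"):
    m=camera_model(n);P=np.array(m["pose"]);c=(np.asarray(X)-P[:3,3])@P[:3,:3];u=c@np.array(m["K"]).T
    return u[:,:2]/u[:,2:]
def rect(px,z,w,l,n="top"):  # centre x,y and yaw of y axis (deg, mod 180), w along x, l along y
    c=np.array([ray(p,z,n)[:2] for p in px]); 
    L=np.array([[s*w/2,t*l/2] for s,t in((1,1),(1,-1),(-1,-1),(-1,1))]) # TL,TR,BR,BL in top view
    f=lambda v:(v[:2]+L@np.array([[np.cos(v[2]),np.sin(v[2])],[-np.sin(v[2]),np.cos(v[2])]])-c).ravel()
    r=least_squares(f,[*c.mean(0),0]);return np.r_[r.x[:2]*1e3,np.degrees(r.x[2])].round(1),np.abs(r.fun*1e3).max().round(1)
E
python3 - <<'E'
from h import *
c1=lambda a:[(220+x*.15-.42,200+y*.15-.42) for x,y in a]
c2=lambda a:[(345+x*.1-.45,200+y*.1-.45) for x,y in a]
print("body",rect(c1([(58,366),(350,428),(322,567),(30,504)]),.008,.068,.138))
print("disp",rect(c1([(412,330),(716,368),(695,522),(392,482)]),.007,.067,.136))
print("plate",rect(c1([(434,64),(737,75),(732,228),(430,213)]),.011,.067,.134))
b=rect(c2([(152,90),(705,112),(697,545),(137,520)]),.009,.130,.168);print("fix",b)
v,a=b[0],np.radians(b[0][2]);R=np.array([[np.cos(a),-np.sin(a)],[np.sin(a),np.cos(a)]])
print("hinge from fix",v[:2]+R@[55,-48],"seen",ray(c2([(610,113)])[0],.053)*1e3)
k=ray(c2([(622,440)])[0],.079)*1e3;print("knob",k)
d=R.T@(k[:2]-(v[:2]+R@[55,-48]));print(np.hypot(*d),np.arctan2(d[1],d[0])+0)
for n,z in(("guide end L",(190,300)),("guide end R",(700,310))):print(n,ray(c2([z])[0],.046)*1e3)
E
```

```text
body (array([443.8, 381.8, -10.2]), np.float64(2.9))
disp (array([466.9, 218.7,  -5.7]), np.float64(1.7))
plate (array([594.9, 209.1,  -0.6]), np.float64(2.5))
fix (array([572.2, -34. ,  -0.8]), np.float64(1.5))
hinge from fix [626.52445416 -82.76324107] seen [628.17829048 -82.31448613  53.        ]
knob [527.4541665  -81.64006565  79.        ]
99.07665426698682 -3.1389666910758502
guide end L [569.51936864  40.76399039  46.        ]
guide end R [ 570.967884   -110.80553997   46.        ]
```

```bash
cat >> h.py <<'E'
from scipy.spatial.transform import Rotation as Ro
def mv(*pts):  # pts: world mm x,y,z,yaw -> row shifts
    o=bot.get_obs();R=Ro.from_euler("xyz",o["tcp_rot"],degrees=True).as_matrix();y0=o["tcp_rot"][2]
    print("t",round(o["time"],2),"at",(o["ee_pos"]*1e3).round(1),o["tcp_rot"].round(1))
    for x,y,z,yaw in pts:
        print((x,y,z,yaw),"->",(R.T@(np.array([x,y,z])-o["ee_pos"]*1e3)).round(1),"turn",round((y0-yaw+180)%360-180,1))
E
python3 -c "
from h import *
mv((527,-82,206,90),(527,-82,100,90))"
```

```text
t 0.1 at [195.6 513.8 205.3] [-179.9   -0.   159.2]
(527, -82, 206, 90) -> [-5.217e+02 -4.389e+02 -1.000e-01] turn 69.2
(527, -82, 100, 90) -> [-521.7 -438.7  105.9] turn 69.2
```

Call:
send_rows(targets="-60 -50 0 10 115;-120 -100 0 20 115;-180 -150 0 30 115;-240 -200 0 40 115;-300 -250 0 50 115;-350 -295 0 60 115;-400 -337 0 69 115;-440 -370 0 69 115;-480 -404 0 69 115;-522 -439 0 69 115;-522 -439 0 69 115;-522 -439 60 69 115;-522 -439 106 69 115;-522 -439 106 69 115", newtons=20)

```text
time: 1.85
ee_pos: [0.5249, -0.0818, 0.0964]
tcp_rot: [-179.6, -0.1, 90.1]
wrist_force: [-0.2, -0.4, 0.3]
opening: 0.047
grasp_force: 0.0
```

```bash
python3 - <<'E'
from h import *
import cv2
mv((527,-82,58,90))
a=camera("side");t=camera("top")
i=cv2.resize(a[230:350,280:440],(800,600),interpolation=cv2.INTER_CUBIC);cv2.imwrite("pics/s1.png",i)
cv2.imwrite("pics/t1.png",cv2.resize(t[170:270,340:474],(800,600)))
# where fixture base corners should appear in side crop (top z=8/10mm)
a=np.radians(-.8);R=np.array([[np.cos(a),-np.sin(a)],[np.sin(a),np.cos(a)]])
L=[(65,84),(65,-84),(-65,-84),(-65,84)]
for z in(8,10):
  X=[np.r_[np.array([572.2,-34])+R@l,z]/1e3 for l in L];print(((proj(X,"side")-[280,230])*5).round())
print(((proj([[.527,-.082,.079]],"side")-[280,230])*5).round())
E
```

```text
t 1.85 at [524.9 -81.8  96.4] [-1.796e+02 -1.000e-01  9.010e+01]
(527, -82, 58, 90) -> [-0.2  2.4 38.4] turn 0.1
[[452. 273.]
 [506. 531.]
 [237. 547.]
 [209. 286.]]
[[452. 271.]
 [506. 529.]
 [237. 544.]
 [209. 283.]]
[[277. 391.]]
```

View pics/s1.png

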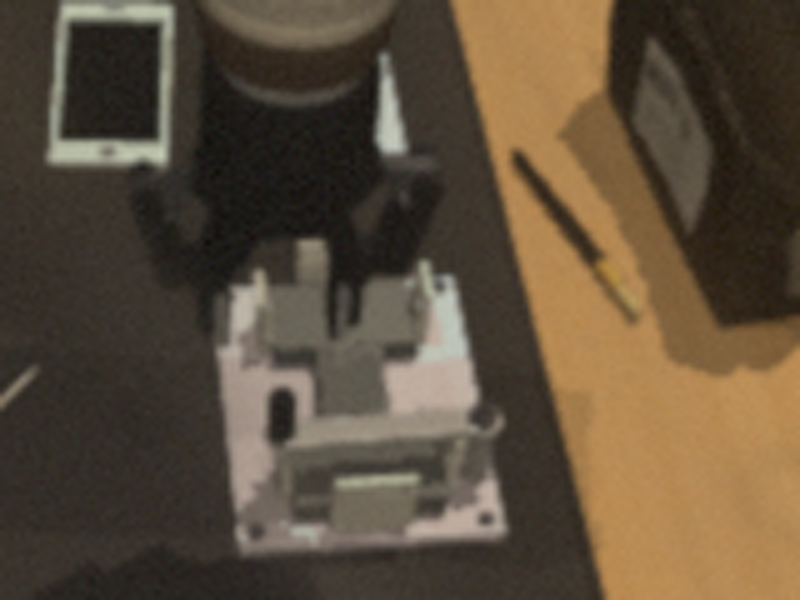

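Side crop: knob top at (282,393) and base corners (243,553)/(508,537), within ~1 px of the prediction (x perhaps +2 mm); the spatula and vice are clear of the clip's path. Now gripping the knob.

Call:
send_rows(targets="0 3 20 0 115;0 3 39 0 115;0 3 39 0 115;0 3 39 0 225;0 3 39 0 225;0 3 39 0 225;0 3 39 0 225;0 3 39 0 225", newtons=20)

```text
time: 2.95
ee_pos: [0.5304, -0.082, 0.0611]
tcp_rot: [180.0, 0.0, 90.2]
wrist_force: [0.4, 0.3, -0.8]
opening: 0.0099
grasp_force: 0.0
```

```bash
python3 - <<'E'
from h import *
import cv2
a=camera("side");t=camera("top")
i=np.hstack([cv2.resize(a[260:350,300:400],(500,450),interpolation=cv2.INTER_CUBIC),cv2.resize(t[200:260,370:410],(300,450),interpolation=cv2.INTER_CUBIC)]);cv2.imwrite("pics/s2.png",i)
print(((proj([[.527,-.082,.079],[.5304,-.082,.0611]],"side")-[300,260])*5).round())
print(bot.get_obs())
E
```

```text
[[177. 241.]
 [183. 265.]]
{'time': 3.05, 'q': array([-8.79033133e+00,  2.79950762e+00, -8.24985016e+00,  7.89501632e+01,
        1.34878289e-03,  8.10545976e+01]), 'qd': array([ 0.03482504,  0.01132162, -0.08426886,  0.10630106,  0.1391477 ,
       -0.0225598 ]), 'joint_efforts': array([-7.30643897e-04, -4.98655057e+01,  4.67454886e+01,  3.21237989e-03,
       -1.77946464e-05,  1.00815228e-05]), 'ee_pos': array([ 0.53032147, -0.08199907,  0.06099905]), 'tcp_rot': array([ 1.79999317e+02, -1.25789905e-03,  9.01550711e+01]), 'wrist_force': array([-0.47157562, -0.65422368, -0.13037594]), 'torque': array([ 0.00303278, -0.02071942,  0.00431345]), 'grasp_force': 0.0, 'opening': 0.010057514418326276}
```

View pics/s2.png

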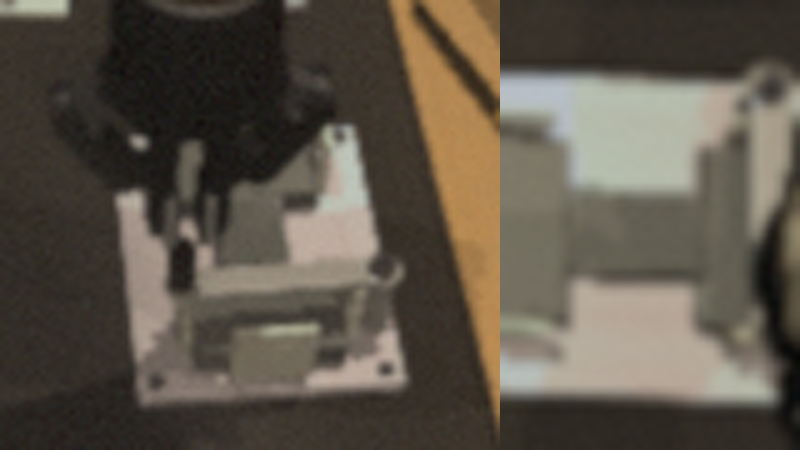

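```bash
python3 - <<'E'
from h import *
import cv2
for n in("side","top"):
    a=cv2.imread(f"pics/{n}0.png");b=camera(n)
    print(n,proj([[.5304,-.082,.0611],[.5304,-.093,.0611],[.5304,-.071,.0611],[.5304,-.082,.079]],n).round(1))
    d=(cv2.absdiff(a,b).max(2)>28)
    if n=="side":
        for r in range(290,322):print(r,"".join(".#"[int(v)] for v in d[r,318:365])," ",*(b[r,330:348].mean(1).astype(int)))
    else:
        for r in range(225,262):print(r,"".join(".#"[int(v)] for v in d[r,385:445]))
E
```

```text
side [[336.6 313.1]
 [337.1 316.7]
 [336.  309.5]
 [336.8 308.2]]
290 ##.################...#####################....   25 26 32 31 27 41 76 95 96 92 67 34 25 25 24 22 26 22
291 ##.################...####################.....   24 30 30 27 27 47 81 94 96 92 66 31 26 28 25 25 31 24
292 .##################..####################......   21 25 23 27 32 46 83 96 95 81 54 28 27 25 26 25 26 27
293 .#.################..###################.......   29 25 31 30 33 60 86 98 86 64 36 26 28 28 23 26 26 24
294 .#################..###################........   30 29 26 29 26 65 90 95 84 54 28 28 17 24 27 27 25 29
295 ..################...#################.........   32 29 25 27 32 64 89 95 86 51 25 20 20 27 23 27 22 25
296 ....##############..#################..........   27 27 30 23 32 63 88 94 84 56 29 28 19 22 29 21 31 49
297 ....###############..#########..##.............   31 28 28 25 30 59 85 94 85 55 26 26 27 28 25 32 56 78
298 ....###############.#########..................   35 31 30 30 38 54 79 93 79 48 29 38 39 32 29 38 73 92
299 .....####.#########.####.####..................   36 32 33
[... 4332 characters left out ...]
####################.....#########################
252 ##############################...#.#########################
253 .........###.........#########....##########################
254 ......................#######.....##########################
255 ......................##.........###########################
256 .......................#.........###########################
257 .......................###......############################
258 ........................##......############################
259 ........................#........###########################
260 .........................#.......###########################
261 .........................##......###########################
```

Picture s2: the closed fingers end around crop (165–210, 240), above the knob at (181,262), so the tips look higher than assumed. I'll open, go 8 mm lower (still above the arm nominally) and close again.

Call:
send_rows(targets="0 -2 0 0 115;0 -2 0 0 115;0 -2 0 0 115;0 -2 8 0 115;0 -2 8 0 115;0 -2 8 0 225;0 -2 8 0 225;0 -2 8 0 225;0 -2 8 0 225")

```text
time: 4.28
ee_pos: [0.5289, -0.0821, 0.0538]
tcp_rot: [179.9, 0.0, 90.2]
wrist_force: [0.8, 0.2, 5.5]
opening: 0.01
grasp_force: 2.8
```

```bash
python3 - <<'E'
from h import *
import cv2
t=camera("top");b=camera("side")
i=np.hstack([cv2.resize(b[285:330,318:358],(400,450),interpolation=cv2.INTER_CUBIC),cv2.resize(t[205:265,380:433],(400,450),interpolation=cv2.INTER_CUBIC)]);cv2.imwrite("pics/s3.png",cv2.convertScaleAbs(i,alpha=1.7))
print(proj([[.528,-.082,.055]]),proj([[.528,-.082,.055]],"side"))
E
```

```text
[[405.3300013  244.30571041]] [[335.47345886 314.75081913]]
```

View pics/s3.png

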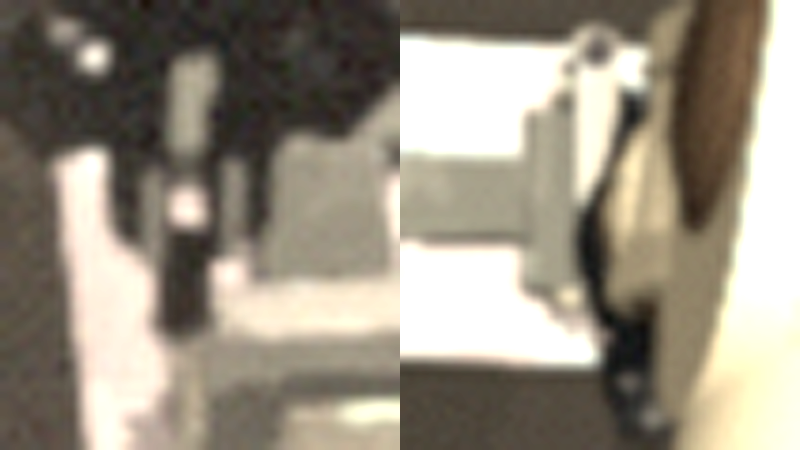

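s3: the fingers end above the knob's top, at crop (155–235, 265). The contact (5.5 N up) fits the tips resting on the knob top at z≈79, i.e. the tips are ~25 mm higher than the TCP reading. I'll open and go down in small force-checked steps.

Call:
send_rows(targets="0 0 -3 0 115;0 0 -3 0 115;0 0 -3 0 115;0 0 3 0 115;0 0 5 0 115;0 0 5 0 115")

```text
time: 5.12
ee_pos: [0.5281, -0.082, 0.0476]
tcp_rot: [-180.0, -0.0, 90.2]
wrist_force: [-0.3, 0.4, -0.5]
opening: 0.0468
grasp_force: 0.0
```

Call:
send_rows(targets="0 0 3 0 115;0 0 6 0 115;0 0 6 0 115")

```text
time: 5.5
ee_pos: [0.5281, -0.082, 0.0416]
tcp_rot: [-180.0, -0.0, 90.2]
wrist_force: [-0.4, 0.5, -0.4]
opening: 0.0464
grasp_force: 0.0
```

No contact at TCP 42 mm, below the arm, so the tips do stand higher. Closing.

Call:
send_rows(targets="0 0 0 0 225;0 0 0 0 225;0 0 0 0 225;0 0 0 0 225")

```text
time: 6.0
ee_pos: [0.5287, -0.082, 0.0422]
tcp_rot: [180.0, 0.0, 90.2]
wrist_force: [2.8, 0.5, 0.6]
opening: 0.0126
grasp_force: 19.8
```

Gripped the knob (12.6 mm, 20 N). Swinging it along the arc.

Call:
send_rows(targets="-15 1 0 0 225;-29 4 0 0 225;-43 10 0 0 225;-55 17 0 0 225;-67 26 0 0 225;-77 37 0 0 225;-85 49 0 0 225;-91 62 0 0 225;-96 76 0 0 225;-98 91 0 0 225;-98 93 0 0 225;-98 93 0 0 225")

```text
time: 7.5
ee_pos: [0.6216, -0.1811, 0.0419]
tcp_rot: [-180.0, 0.1, 90.1]
wrist_force: [-0.4, -6.5, 2.3]
opening: 0.0129
grasp_force: 20.6
```

Call:
send_rows(targets="0 0 0 0 90;0 0 0 0 60;0 0 0 0 60;0 0 -50 0 0;0 0 -80 0 0")

```text
time: 8.12
ee_pos: [0.6219, -0.1797, 0.1241]
tcp_rot: [179.9, 0.0, 90.2]
wrist_force: [0.5, 0.5, -0.4]
opening: 0.0852
grasp_force: 0.0
```

```bash
python3 - <<'E'
from h import *
import cv2
mv((444,382,120,79.8),(444,382,20,79.8))
cv2.imwrite("pics/t2full.png",camera("top"));cv2.imwrite("pics/s4full.png",camera("side"))
E
```

```text
t 8.12 at [ 621.9 -179.7  124.1] [179.9   0.   90.2]
(444, 382, 120, 79.8) -> [ 562.2 -176.2    3.7] turn 10.4
(444, 382, 20, 79.8) -> [ 562.2 -176.4  103.7] turn 10.4
```

Call:
send_rows(targets="60 -19 0 5 0;120 -38 0 10 0;180 -57 0 10 0;240 -76 0 10 0;300 -95 0 10 0;360 -114 0 10 0;420 -132 0 10 0;480 -150 0 10 0;530 -166 0 10 0;562 -176 0 10 0;562 -176 50 10 0;562 -176 94 10 0;562 -176 94 10 0;562 -176 94 10 0")

```text
time: 9.98
ee_pos: [0.4445, 0.3821, 0.0295]
tcp_rot: [180.0, -0.1, 80.1]
wrist_force: [0.4, -0.3, 1.4]
opening: 0.0858
grasp_force: 0.0
```

```bash
python3 - <<'E'
from h import *
import cv2
mv((444,382,0,79.8))
t=camera("top");b=camera("side")
i=np.hstack([cv2.resize(b[180:240,260:320],(450,450),interpolation=cv2.INTER_CUBIC),cv2.resize(t[225:315,205:275],(350,450),interpolation=cv2.INTER_CUBIC)]);cv2.imwrite("pics/s5.png",cv2.convertScaleAbs(i,alpha=1.6))
X=[[.444,.382,.009]];print((proj(X,"side")-[260,180])*7.5,(proj(X)-[205,225])*5)
E
```

```text
t 9.97 at [444.5 382.1  29.5] [ 1.80e+02 -1.00e-01  8.01e+01]
(444, 382, 0, 79.8) -> [-0.2 -0.5 29.5] turn 0.3
[[234.90621765 223.7167074 ]] [[214.88957415 222.04038666]]
```

View pics/s5.png

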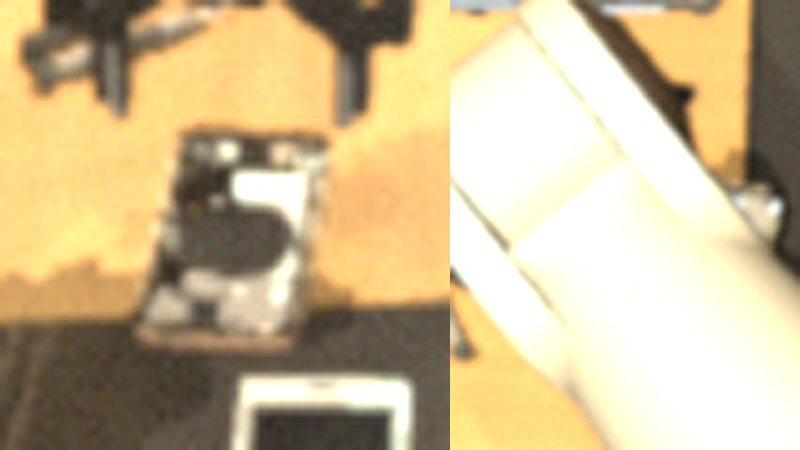

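Side crop: tips at (115,115) and (350,115) straddle the phone (centre 232,238) evenly, and are again ~27 mm higher than nominal. I'll lower and probe for the desk.

Call:
send_rows(targets="0 0 25 0 0;0 0 48 0 0;0 0 48 0 0;0 0 51 0 0;0 0 51 0 0")

```text
time: 10.7
ee_pos: [0.4447, 0.3822, -0.0218]
tcp_rot: [179.9, -0.1, 80.2]
wrist_force: [0.3, 0.6, 0.5]
opening: 0.0854
grasp_force: 0.0
```

Call:
send_rows(targets="0 0 3 0 0;0 0 6 0 0;0 0 6 0 0")

```text
time: 11.08
ee_pos: [0.4439, 0.3816, -0.0294]
tcp_rot: [-180.0, 0.0, 80.2]
wrist_force: [0.5, 0.3, 0.3]
opening: 0.0858
grasp_force: 0.0
```

Call:
send_rows(targets="0 0 0 0 70;0 0 0 0 70;0 0 0 0 90;0 0 0 0 90;0 0 0 0 90", newtons=30)

```text
time: 11.7
ee_pos: [0.4442, 0.3819, -0.0286]
tcp_rot: [180.0, -0.0, 80.2]
wrist_force: [-0.7, -1.4, 6.0]
opening: 0.0655
grasp_force: 33.5
```

Call:
send_rows(targets="0 0 -20 0 90;0 0 -60 0 90;0 0 -100 0 90;0 0 -120 0 90;0 0 -120 0 90")

```text
time: 12.32
ee_pos: [0.4447, 0.3823, 0.0921]
tcp_rot: [179.9, -0.1, 80.2]
wrist_force: [0.3, 1.0, -1.6]
opening: 0.0657
grasp_force: 34.1
```

```bash
python3 - <<'E'
from h import *
import cv2
mv((572.7,-34.5,92,89),(572.7,-34.5,12,89),(572.7,-34.5,-2,89))
b=camera("side")
cv2.imwrite("pics/s6.png",b); 
X=[[.444,.382,.120]];print(proj(X,"side"))
E
```

```text
t 12.32 at [444.7 382.3  92.1] [ 1.799e+02 -1.000e-01  8.020e+01]
(572.7, -34.5, 92, 89) -> [-388.8  197.4   -0.4] turn -8.8
(572.7, -34.5, 12, 89) -> [-389.   197.3   79.6] turn -8.8
(572.7, -34.5, -2, 89) -> [-389.   197.3   93.6] turn -8.8
[[290.25619198 180.77394671]]
```

Call:
send_rows(targets="-50 25 0 -5 90;-100 50 0 -9 90;-150 76 0 -9 90;-200 101 0 -9 90;-250 127 0 -9 90;-300 152 0 -9 90;-350 178 0 -9 90;-389 197 0 -9 90;-389 197 0 -9 90;-389 197 40 -9 90;-389 197 68 -9 90;-389 197 68 -9 90;-389 197 68 -9 90")

```text
time: 14.0
ee_pos: [0.5718, -0.0346, 0.0236]
tcp_rot: [180.0, -0.0, 89.2]
wrist_force: [-0.6, 0.4, -1.7]
opening: 0.0658
grasp_force: 34.2
```

```bash
python3 - <<'E'
from h import *
import cv2
mv((572.7,-34.5,12,89.2))
t=camera("top");b=camera("side")
i=np.hstack([cv2.resize(b[255:355,310:400],(540,600),interpolation=cv2.INTER_CUBIC),cv2.resize(t[180:280,365:408],(258,600),interpolation=cv2.INTER_CUBIC)]);cv2.imwrite("pics/s7.png",cv2.convertScaleAbs(i,alpha=1.5))
# expected phone top corners & guide tops in the side crop
z=bot.get_obs()["ee_pos"][2]+.0286+.007
for dy in(-.069,.069):print((proj([[.5727+dx,-.0345+dy,z] for dx in(-.034,.034)],"side")-[310,255])*6,(proj([[.5727+dx,-.0345+dy,z] for dx in(-.034,.034)])-[365,180])*6)
print("stop inner top (lean) y-75.5,z46",(proj([[.5727+dx,-.0345-.0755,.046] for dx in(-.02,.02)],"side")-[310,255])*6)
E
```

```text
t 14.0 at [571.8 -34.6  23.6] [180.   -0.   89.2]
(572.7, -34.5, 12, 89.2) -> [ 0.1  0.9 11.6] turn -0.0
[[186.76149565 391.66969391]
 [358.46339329 380.19679327]] [[287.91217315 364.20276786]
 [288.65566256 226.90662866]]
[[146.59837635 134.94241798]
 [304.52256544 125.45257934]] [[  6.09581842 356.06518678]
 [  8.31021105 218.67340352]]
stop inner top (lean) y-75.5,z46 [[222.71137709 424.78587244]
 [323.30373269 417.97157743]]
```

View pics/s7.png

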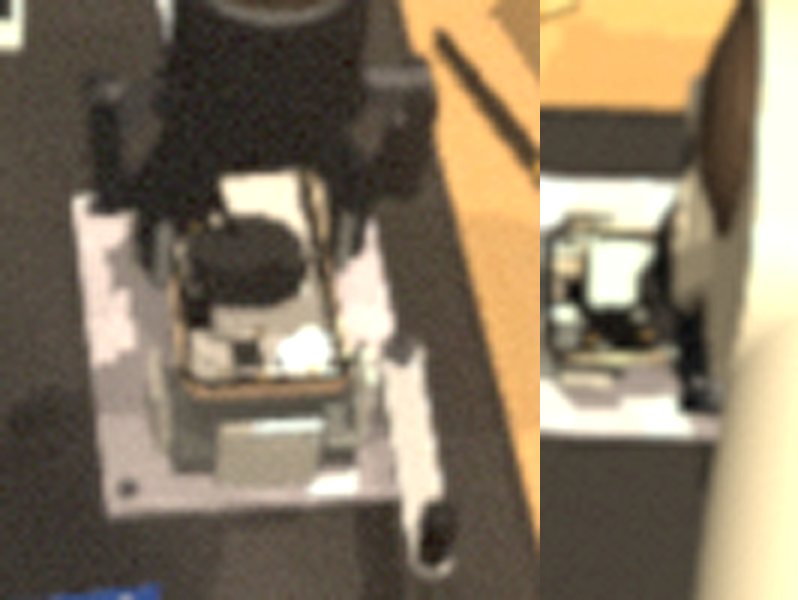

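Side crop: phone front corners (182,382),(348,375), centred between the guide tops (160,360)/(370,350), and the end stop at (218–322,424). Clip clear at knob (437,530). Lowering.

Call:
send_rows(targets="0 1 10 0 90;0 1 18 0 90;0 1 24 0 90;0 1 26 0 90;0 1 26 0 90")

```text
time: 14.72
ee_pos: [0.5726, -0.0352, -0.0031]
tcp_rot: [-180.0, 0.0, 89.2]
wrist_force: [0.8, -0.6, -0.4]
opening: 0.0657
grasp_force: 34.2
```

Call:
send_rows(targets="0 0 2 0 90;0 0 3 0 90;0 0 4 0 90;0 0 4 0 90")

```text
time: 15.22
ee_pos: [0.5729, -0.0353, -0.0058]
tcp_rot: [179.9, 0.0, 89.2]
wrist_force: [-3.2, -0.2, 7.9]
opening: 0.0659
grasp_force: 35.3
```

Call:
send_rows(targets="0 0 0 0 45;0 0 0 0 0;0 0 0 0 0;0 0 0 0 0;0 0 -30 0 0;0 0 -80 0 0;0 0 -110 0 0;0 0 -110 0 0")

```text
time: 16.23
ee_pos: [0.5741, -0.0353, 0.1057]
tcp_rot: [179.7, 0.0, 89.2]
wrist_force: [0.7, 0.9, -1.5]
opening: 0.0857
grasp_force: 0.0
```

```bash
python3 - <<'E'
from h import *
mv((467,218.7,105,84.3),(467,218.7,-18,84.3),(467,218.7,-28,84.3))
E
```

```text
t 16.23 at [574.1 -35.3 105.7] [179.7   0.   89.2]
(467, 218.7, 105, 84.3) -> [ 2.524e+02 -1.108e+02  2.000e-01] turn 4.9
(467, 218.7, -18, 84.3) -> [ 252.4 -111.4  123.2] turn 4.9
(467, 218.7, -28, 84.3) -> [ 252.4 -111.4  133.2] turn 4.9
```

Call:
send_rows(targets="50 -22 0 2 0;100 -44 0 5 0;150 -66 0 5 0;200 -88 0 5 0;252 -111 0 5 0;252 -111 0 5 0;252 -111 60 5 0;252 -111 115 5 0;252 -111 130 5 0;252 -111 130 5 0;252 -111 130 5 0;252 -111 130 5 70;252 -111 130 5 90;252 -111 130 5 90;252 -111 130 5 90;252 -111 130 5 90")

```text
time: 18.23
ee_pos: [0.4678, 0.2195, -0.0234]
tcp_rot: [179.7, -0.2, 84.2]
wrist_force: [-0.0, -0.6, 17.5]
opening: 0.0553
grasp_force: 9.0
```

Fingers closed at 55 mm on top of the display (17 N up): too high. Open and go 4 mm lower.

Call:
send_rows(targets="0 0 -6 0 90;0 0 -6 0 0;0 0 -6 0 0;0 0 -6 0 0;0 0 -6 0 0;0 0 3 0 0;0 0 4 0 0;0 0 4 0 0;0 0 4 0 70;0 0 4 0 90;0 0 4 0 90;0 0 4 0 90;0 0 4 0 90")

```text
time: 19.85
ee_pos: [0.4656, 0.2185, -0.0305]
tcp_rot: [180.0, -0.0, 84.2]
wrist_force: [-1.1, 0.4, 5.1]
opening: 0.066
grasp_force: 34.0
```

Call:
send_rows(targets="0 0 -20 0 90;0 0 -70 0 90;0 0 -120 0 90;0 0 -120 0 90")

```text
time: 20.35
ee_pos: [0.4673, 0.2193, 0.0929]
tcp_rot: [179.7, -0.2, 84.2]
wrist_force: [-0.0, 0.7, -1.7]
opening: 0.0658
grasp_force: 34.0
```

```bash
python3 - <<'E'
from h import *
import cv2
a=cv2.imread("pics/side0.png");g=(a.min(2)>95).astype(np.uint8)
for nm,c,w,l,z,box in(("disp",(466.9,218.7,-5.7),67,136,6,(283,222,322,270)),("plate",(594.9,209.1,-.6),67,134,10,(326,222,366,270))):
    x0,y0,x1,y1=box;n,lab,st,ce=cv2.connectedComponentsWithStats(g[y0:y1,x0:x1]);k=1+st[1:,4].argmax()
    h=cv2.convexHull(np.argwhere(lab==k)[:,::-1].astype(np.int32)).reshape(-1,2)+[x0,y0]
    th=np.radians(c[2]);R=np.array([[np.cos(th),-np.sin(th)],[np.sin(th),np.cos(th)]])
    P=proj([np.r_[c[:2]+R@[s*w/2,t*l/2],z]/1e3 for s,t in((1,1),(1,-1),(-1,-1),(-1,1))],"side")
    print(nm,"pred",P.round(1).tolist(),"seen",[h[np.argmax(h@d)].tolist() for d in((1,-1),(1,1),(-1,1),(-1,-1))])
mv((572.7,-35,90,89.2),(572.7,-35,25,89.2),(572.7,-35,2,89.2))
E
```

```text
disp pred [[313.9, 230.2], [313.1, 262.3], [289.2, 261.9], [291.6, 229.9]] seen [[314, 231], [313, 262], [290, 262], [292, 230]]
plate pred [[354.7, 228.7], [361.1, 260.0], [337.3, 261.2], [332.5, 229.7]] seen [[354, 229], [361, 259], [338, 262], [333, 230]]
t 20.35 at [467.3 219.3  92.9] [179.7  -0.2  84.2]
(572.7, -35, 90, 89.2) -> [-242.3  130.7    2.8] turn -5.0
(572.7, -35, 25, 89.2) -> [-242.5  130.3   67.8] turn -5.0
(572.7, -35, 2, 89.2) -> [-242.6  130.2   90.8] turn -5.0
```

Display and plate positions agree with the side camera to within 1 px. Carrying the display over.

Call:
send_rows(targets="-50 26 0 -5 90;-100 53 0 -5 90;-150 80 0 -5 90;-200 107 0 -5 90;-242 130 0 -5 90;-242 130 0 -5 90;-242 130 40 -5 90;-242 130 65 -5 90;-242 130 80 -5 90;-242 130 90 -5 90;-242 130 90 -5 90")

```text
time: 21.72
ee_pos: [0.5703, -0.0353, -0.0007]
tcp_rot: [180.0, -0.0, 89.2]
wrist_force: [0.5, 0.3, -0.8]
opening: 0.0658
grasp_force: 34.8
```

Call:
send_rows(targets="0 2 0 0 90;0 2 1 0 90;0 2 2 0 90;0 2 2 0 90")

```text
time: 22.22
ee_pos: [0.5728, -0.0355, -0.0014]
tcp_rot: [179.9, -0.0, 89.2]
wrist_force: [-3.4, 0.4, 9.7]
opening: 0.0657
grasp_force: 35.9
```

Call:
send_rows(targets="0 0 0 0 45;0 0 0 0 0;0 0 0 0 0;0 0 0 0 0;0 0 -30 0 0;0 0 -80 0 0;0 0 -110 0 0;0 0 -110 0 115")

```text
time: 23.22
ee_pos: [0.5735, -0.0357, 0.1097]
tcp_rot: [179.7, 0.0, 89.2]
wrist_force: [-0.8, 0.5, -0.1]
opening: 0.0697
grasp_force: 0.0
```

```bash
python3 - <<'E'
from h import *
import cv2
cv2.imwrite("pics/s8.png",camera("side"))
mv((595,209.1,105,89.4),(595,209.1,-9,89.4))
E
```

```text
t 23.27 at [572.7 -35.6 107.7] [179.9   0.   89.2]
(595, 209.1, 105, 89.4) -> [245.   18.7   2.7] turn -0.2
(595, 209.1, -9, 89.4) -> [245.   18.5 116.7] turn -0.2
```

Call:
send_rows(targets="50 4 0 0 115;100 8 0 0 115;150 12 0 0 115;200 15 0 0 115;245 19 0 0 115;245 19 0 0 115;245 19 0 0 115;245 19 50 0 115;245 19 90 0 115;245 19 108 0 115;245 19 112 0 115;245 19 116 0 115;245 19 116 0 115")

```text
time: 24.9
ee_pos: [0.5954, 0.2093, -0.0078]
tcp_rot: [179.9, -0.0, 89.1]
wrist_force: [0.2, 0.1, -0.3]
opening: 0.0468
grasp_force: 0.0
```

Call:
send_rows(targets="0 0 0 0 225;0 0 0 0 225;0 0 0 0 225;0 0 0 0 225;0 0 0 0 225", newtons=50)

```text
time: 25.52
ee_pos: [0.5952, 0.2093, -0.0082]
tcp_rot: [179.9, -0.0, 89.2]
wrist_force: [0.9, 0.5, 4.7]
opening: 0.0126
grasp_force: 50.5
```

Call:
send_rows(targets="0 0 -10 0 225;0 0 -50 0 225;0 0 -90 0 225;0 0 -90 0 225")

```text
time: 26.02
ee_pos: [0.5962, 0.2097, 0.0844]
tcp_rot: [179.7, -0.1, 89.2]
wrist_force: [0.3, 0.2, -4.5]
opening: 0.0127
grasp_force: 49.6
```

```bash
python3 - <<'E'
from h import *
mv((572.7,-35.3,85,89.2),(572.7,-35.3,32,89.2))
E
```

```text
t 26.02 at [596.2 209.7  84.4] [ 1.797e+02 -1.000e-01  8.920e+01]
(572.7, -35.3, 85, 89.2) -> [-245.3  -19.9   -1.1] turn -0.0
(572.7, -35.3, 32, 89.2) -> [-245.4  -20.1   51.9] turn -0.0
```

Call:
send_rows(targets="-50 -4 0 0 225;-100 -8 0 0 225;-150 -12 0 0 225;-200 -16 0 0 225;-245 -20 0 0 225;-245 -20 0 0 225;-245 -20 0 0 225;-245 -20 30 0 225;-245 -20 45 0 225;-245 -20 51 0 225;-245 -20 51 0 225;-245 -20 51 0 225")

```text
time: 27.52
ee_pos: [0.5716, -0.0355, 0.0309]
tcp_rot: [179.9, 0.0, 89.2]
wrist_force: [0.0, 0.3, -3.2]
opening: 0.0129
grasp_force: 49.5
```

Call:
send_rows(targets="0 1 2 0 225;0 1 4 0 225;0 1 5 0 225;0 1 5 0 225")

```text
time: 28.02
ee_pos: [0.5726, -0.0357, 0.027]
tcp_rot: [179.9, 0.0, 89.1]
wrist_force: [-5.0, 0.1, 11.0]
opening: 0.0128
grasp_force: 51.5
```

Call:
send_rows(targets="0 0 0 0 190;0 0 0 0 115;0 0 0 0 115;0 0 0 0 115;0 0 -30 0 115;0 0 -80 0 115;0 0 -80 0 115", newtons=20)

```text
time: 28.9
ee_pos: [0.5741, -0.0357, 0.1092]
tcp_rot: [179.6, 0.0, 89.2]
wrist_force: [0.4, 0.0, -0.9]
opening: 0.0469
grasp_force: 0.0
```

```bash
python3 - <<'E'
from h import *
import cv2
mv((621.6,-180.5,105,89.2),(621.6,-180.5,42,89.2))
b=camera("side");t=camera("top")
i=np.hstack([cv2.resize(b[255:355,310:400],(540,600),interpolation=cv2.INTER_CUBIC),cv2.resize(t[180:280,365:408],(258,600),interpolation=cv2.INTER_CUBIC)]);cv2.imwrite("pics/s9.png",cv2.convertScaleAbs(i,alpha=1.3))
a=np.radians(-.8);R=np.array([[np.cos(a),-np.sin(a)],[np.sin(a),np.cos(a)]])
P=[np.r_[np.array([572.7,-35])+R@[s*33.5,u*67],45]/1e3 for s,u in((1,1),(1,-1),(-1,-1),(-1,1))]
print(((proj(P,"side")-[310,255])*6).round(),((proj(P)-[365,180])*6+[540,0]).round())
E
```

```text
t 28.9 at [574.1 -35.7 109.2] [179.6   0.   89.2]
(621.6, -180.5, 105, 89.2) -> [-144.1   49.5    4.6] turn -0.0
(621.6, -180.5, 42, 89.2) -> [-144.    49.1   67.6] turn -0.0
[[304. 154.]
 [351. 402.]
 [184. 412.]
 [149. 162.]] [[551. 223.]
 [820. 235.]
 [818. 369.]
 [547. 357.]]
```

View pics/s9.png

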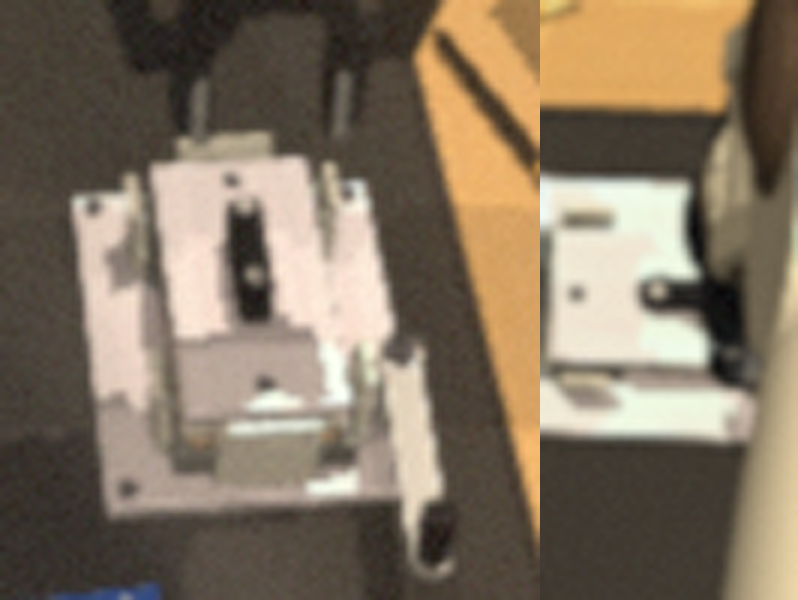

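The last picture shows the plate flat between guides and stops, corners (150,163),(305,156),(350,410),(187,420), within ~1 px of prediction; clip knob at (437,535). Fetching the clip.

Call:
send_rows(targets="-50 17 0 0 115;-100 34 0 0 115;-144 49 0 0 115;-144 49 0 0 115;-144 49 0 0 115;-144 49 35 0 115;-144 49 60 0 115;-144 49 66 0 115;-144 49 66 0 115;-144 49 66 0 225;-144 49 66 0 225;-144 49 66 0 225;-144 49 66 0 225;-144 49 66 0 225")

```text
time: 30.75
ee_pos: [0.6196, -0.1804, 0.0401]
tcp_rot: [179.9, 0.0, 89.2]
wrist_force: [0.5, 0.6, 6.6]
opening: 0.0129
grasp_force: 20.4
```

Call:
send_rows(targets="2 -14 0 0 225;6 -28 0 0 225;12 -41 0 0 225;20 -54 0 0 225;30 -65 0 0 225;42 -74 0 0 225;54 -81 0 0 225;68 -87 0 0 225;82 -91 0 0 225;92 -92 0 0 225;98 -92 0 0 225;98 -92 0 0 225;98 -92 0 0 225")

```text
time: 32.38
ee_pos: [0.5287, -0.0805, 0.0394]
tcp_rot: [180.0, 0.0, 89.2]
wrist_force: [1.9, -0.9, 7.5]
opening: 0.0127
grasp_force: 21.1
```

Call:
send_rows(targets="0 0 0 0 190;0 0 0 0 115;0 0 0 0 115;0 0 0 0 115;0 0 -40 0 115;0 0 -90 0 115;-20 -60 -120 0 115;-40 -120 -140 0 115;-40 -150 -150 0 115;-40 -150 -150 0 115")

```text
time: 33.62
ee_pos: [0.3766, -0.1192, 0.1908]
tcp_rot: [179.8, 0.1, 89.1]
wrist_force: [0.9, -0.2, -0.3]
opening: 0.0467
grasp_force: 0.0
```

```bash
python3 - <<'E'
from h import *
import cv2
t=camera("top");b=camera("side");cv2.imwrite("pics/tend.png",t);cv2.imwrite("pics/send.png",b)
a=cv2.imread("pics/side0.png")
# knob: compare template from the start picture (clip ~0) in side view
for n,im,ref,box in(("side knob",b,a,(326,302,348,322)),("side arm",b,a,(338,308,385,322)),("top arm",t,cv2.imread("pics/top0.png"),(398,205,415,250))):
    x0,y0,x1,y1=box;r=cv2.matchTemplate(im[y0-10:y1+10,x0-10:x1+10],ref[y0:y1,x0:x1],cv2.TM_CCOEFF_NORMED);print(n,cv2.minMaxLoc(r)[1],np.array(cv2.minMaxLoc(r)[3])-10)
o=bot.get_obs();print(o["time"],o["ee_pos"],o["wrist_force"])
E
```

```text
side knob 0.6632624864578247 [ 0 -1]
side arm 0.7847053408622742 [ 0 -2]
top arm 0.6935698390007019 [0 0]
33.725 [ 0.3780966  -0.11891336  0.18915497] [ 0.49129533 -0.52111993 -0.27716891]
```

```bash
python3 -c "
from workcell import ticket
print(ticket.job_done())"
```

```text
the job is handed in; nothing more can be done
None
```

I handed the job in at about 34 s: phone body, display and pressure plate are stacked in the nest, and the clip is swung back over the plate. I viewed the stack before closing the clip, but checked the final clip position only by image matching, and no verdict came back.

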